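# Move the hanging lunch carrier to the other swing-out hook

## Task

The small steel lunch carrier hangs on a swing-out hook; the hook on the other blue board is folded away. Swing that empty hook straight out, move the carrier over to it so that it hangs there freely by its wooden grip, and fold the hook it came from flat against its board again. Keep the carrier upright throughout.

Things in the scene. Friction and masses are not known exactly. Their poses are not given: they have to be found in the camera images.
- carrier: Round steel tin, 92 mm across, 77 tall, 0.45 kg, under a rigid bail: straps at y = +-40 mm hold a wooden grip 16 thick (x), 76 long (y), 40 tall (137 to 177 mm above the base). The opening below, 60 high x 76 wide, lets the hook's bar through along x; the grip's flat underside rests on the bar. Origin: centre of the base, z up. Hangs at the start; a bigger such pail stands on the table.
- carrier_grip_under (a point): Middle of the underside of the carrier's wooden grip, 137 mm above the tin's base; axes as the carrier's.
- empty_hook (a joint): Empty hook, folded at the start: flat steel bar on edge (14 thick, 18 tall, 125 mm long, lower edge 172 mm above the table, 7 mm over its board's top; last 8 mm turn up 8 mm) on an upright pivot. 0 = flat along its blue board, pointing to the robot's left; grows anticlockwise from above; 1.57 = square out towards the robot; stop 1.6. Stiff (0.25 N m), stays; push with shut fingers.
- empty_hook_seat (a point): Empty hook: point on the upper edge of the bar, 65 mm from the pivot axis and 60 mm short of the free end, 190 mm above the table: the carrier's place. y axis along the bar from pivot to free end, z up; turns with the bar. At joint 1.57 y points to the robot. Air behind the folded bar is free above the board (30 x 200 mm, 165 tall).
- full_hook (a joint): The hook that carries the carrier at the start, swung out; the same make and the same joint values as empty_hook, on the other blue board.
- full_hook_seat (a point): Full hook: point on the upper edge of the bar, 65 mm from the pivot axis and 60 mm short of the free end, 190 mm above the table: the carrier's place. y axis along the bar from pivot to free end, z up; turns with the bar. At joint 1.57 y points to the robot. Air behind the folded bar is free above the board (30 x 200 mm, 165 tall).

How it is judged:
By the outcome, as a careful person would: the job done as asked, in the order asked, and still so for the second after the job is handed in, with the robot touching nothing.
It also fails if it takes over 72 s, if anything falls off the work surface, if the arm or the gripper's body presses on something with over 40 N, if the wrist force passes 120 N, or if a joint passes its speed limit or range.

## Robot

A 6-joint arm with a two-finger parallel gripper is mounted at the origin on the work surface. World frame = base frame: x ahead of the robot, y to its left, z up, the work surface at z = 0. Lengths are in m, angles in rad, forces in N, time in s.
With the tool pointing down it reaches from about 0.275 to 0.85 m from the base axis. Payload 5.2 kg.
Tool frame: the origin (TCP) lies at the very end of the fingers, on their centre line; the grasp point (between the pads) lies 19 mm behind it; z points along the fingers, y is the direction in which the jaws open and shut (so a half turn about z gives the same grasp; the last joint's range is limited). The gripper opens to 85 mm and grips with 20 to 120 N. Pads are 22 mm wide; open, the fingers measure 114 mm over their backs; the gripper's body (76 mm by 85 mm) begins 54 mm behind the grasp point. The pads swing forward as they close: fully open they stand 13 mm farther back than shut.
Start: joints at [-1.544, 0.259, 1.535, -0, 1.348, -0.203], TCP at [0.125, -0.536, 0.231] pointing down, gripper open.
Joint ranges: [-3.14, 3.14], [-0.91, 2.08], [0.19, 2.58], [-1.22, 4.36], [0.22, 2.71], [-3.12, 3.12]. Speed limits (rad/s): [2.57, 2.57, 3.14, 3.14, 3.14, 3.14].

## Interface

Orientations are given as a unit quaternion [x, y, z, w].
In Python, from plant import observe, read_camera, finish_job gives the robot as it stands.
- The arm moves only by the shell command python3 -m pendant 'ROWS' [FORCE]. ROWS is JSON, a list that holds one entry, the list of rows, each a list of 7 numbers: the shift along the world's x, y, z scaled (see below), then the turn, a rotation vector about the world's x, y, z scaled (see below), then the opening, from 0 (shut) to 1 (fully open). In form: [[[x, y, z, ax, ay, az, fingers], ...]]. A call has 1 to 5 rows; each row is the pose to reach, as a shift and turn from the pose commanded when the call began, turning the shorter way round; what a row does not reach only later rows make up. The controller multiplies each number of a shift by 0.5 m and each number of a turn by 360 degrees. A row lasts 1/8 s, in which the tool goes at most 62.5 mm and 10.7 degrees, less where a joint would pass 70% of its speed; a pose out of reach is approached as far as the arm can. A call with a number of a shift or a turn outside -1 to 1 is refused whole. A call with a gripper value outside its range is refused whole. The fingers move at their own pace and stop on an object; FORCE is the grip in N (left out, the last holds). Time passes only in rows, so rows that repeat a pose let the fingers close. It gives the time, the measured TCP pose, the force and the opening at its end, in the units of the state.
- observe(): the state, without advancing time (a new reading comes with each control period).
- read_camera(name): name is "scene" or "top" or "wrist"; returns a dict with "img" (480x640x3 uint8, red, green, blue), "fovy" (degrees; the focal length in pixels is half the picture's height over the tangent of half this angle, whatever the lens; pixels are square), "cx", "cy" (the principal point, pixels), "k1" (the pictures are not rectified: a ray, as slopes to the right and down, at radius r is drawn at 1 + k1 r^2 times it, then the intrinsics apply), "view" (4x4, takes a point from world to camera coordinates). Camera axes: x right, y down, z forward; pixel columns grow to the right and rows downward; lengths in m; the calibration is good to about 2 mm. A picture is of the moment at which its call begins. There is no depth.
- finish_job(): hands the job in, once; it reports no verdict.
The state is a dict: "clock": time; "qpos": joint angles; "dq": joint speeds; "tau": joint torques, N m; "position": TCP position; "tcp_rot": TCP orientation; "force": force on the tool from outside, world axes, zero at the start; "moment": the same for the moment, N m; "opening": finger opening in m.
Only numpy, scipy, OpenCV 4.12 (cv2) and the standard library are available. Lean on these libraries where they do the work, as an engineer would, in place of code of your own. Each camera call takes 0.05 s, during which the arm holds its last target. There are 200 camera calls.

## Working session

There is one attempt and no reset: what is moved stays moved. The work goes in short steps, Python scripts to look and compute and a shell command to move; the robot and the scene stay as the last step left them, time stands still between calls to the robot, and variables do not carry over. Pictures are saved under pics/ and viewed, about 8 in all and at most 12, crops included, and the job is handed in when it is done.

```bash
ls; mkdir -p pics; cat > h.py <<'E'
import numpy as np, cv2
from plant import observe, read_camera
def cam(n, save=None):
    c=read_camera(n)
    if save: cv2.imwrite('pics/'+save+'.png', c['img'][:,:,::-1])
    return c
def K(c):
    f=240/np.tan(np.radians(c['fovy'])/2)
    return np.array([[f,0,c['cx']],[0,f,c['cy']],[0,0,1.]]), np.array([c['k1'],0,0,0,0.])
def ray(c,uv):
    k,d=K(c); p=cv2.undistortPoints(np.array([[uv]],float),k,d)[0,0]
    V=np.array(c['view']); R=V[:3,:3]; return -R.T@V[:3,3], R.T@np.array([p[0],p[1],1])
def onz(c,uv,z):
    o,d=ray(c,uv); return o+d*(z-o[2])/d[2]
def two(c1,u1,c2,u2):
    o1,d1=ray(c1,u1);o2,d2=ray(c2,u2)
    s=np.linalg.lstsq(np.c_[d1,-d2],o2-o1,rcond=None)[0]
    a=o1+s[0]*d1;b=o2+s[1]*d2; return (a+b)/2,np.linalg.norm(a-b)
def proj(c,P):
    k,d=K(c);V=np.array(c['view']);r=cv2.Rodrigues(V[:3,:3])[0]
    return cv2.projectPoints(np.array(P,float).reshape(-1,3),r,V[:3,3],k,d)[0][:,0]
E
python3 - <<'E'
from h import *
for n in('scene','top'):
    c=cam(n,n+'0'); print(n,c['fovy'],c['k1'],c['cx'],c['cy'],np.round(c['view'],3).tolist())
print(observe())
E
```

```text
pics
scene 43.90969294186473 -0.16873576443253546 322.4728939705273 234.83530646095056 [[0.069, 0.998, 0.001, -0.02], [0.813, -0.056, -0.58, -0.411], [-0.579, 0.041, -0.815, 1.35], [0.0, 0.0, 0.0, 1.0]]
top 50.31584852834654 -0.12408121373201539 318.1942548696483 241.89086208286076 [[-0.026, -1.0, 0.004, 0.012], [-0.976, 0.024, -0.218, 0.613], [0.218, -0.009, -0.976, 0.856], [0.0, 0.0, 0.0, 1.0]]
{'clock': 0.1, 'qpos': array([-1.54379695e+00,  2.59261167e-01,  1.53595577e+00,  4.53669528e-06,
        1.34803323e+00, -2.02761874e-01]), 'dq': array([-0.00018936, -0.00042039, -0.00155358,  0.00017773,  0.00071898,
       -0.0003432 ]), 'tau': array([ 2.83862755e-03, -4.46966386e+01, -2.91247004e+01, -2.05711249e-04,
        6.39071572e-03,  2.17057681e-05]), 'position': array([ 0.12529151, -0.53505057,  0.23056984]), 'tcp_rot': array([ 9.93408191e-01,  1.14627565e-01,  7.49416142e-05, -8.25362159e-04]), 'force': array([-0.20510213,  0.36489516, -0.01748612]), 'moment': array([-0.06011241,  0.00912313, -0.03749282]), 'opening': 0.08557472119608131}
```

View pics/scene0.png

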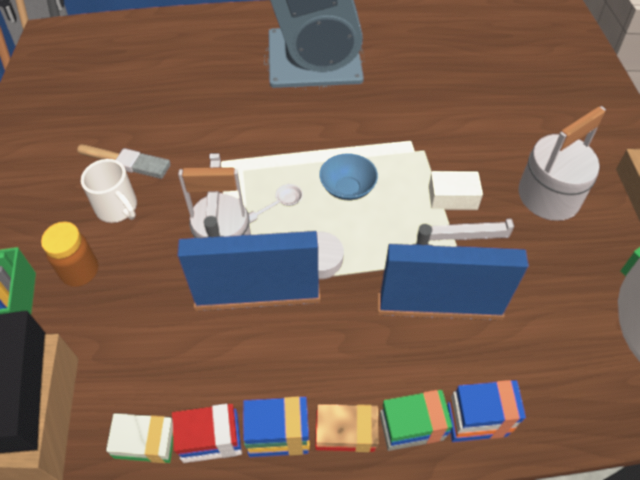

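View pics/top0.png

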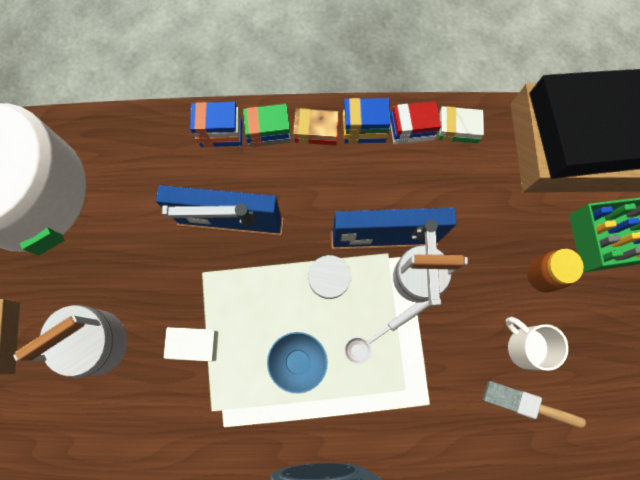

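The top view shows the empty hook's pivot near px (241,210) and its free end near (165,211). The full hook's pivot is near (431,228) and its tip near (434,300), with the grip at (412–465,261). I'll zoom in on both hooks in both views.

```bash
python3 - <<'E'
import cv2,numpy as np
t=cv2.imread('pics/top0.png');s=cv2.imread('pics/scene0.png')
def cr(i,x,y,w,h):return cv2.resize(i[y:y+h,x:x+w],(400,300),interpolation=cv2.INTER_CUBIC)
a=np.vstack([np.hstack([cr(t,150,170,140,105),cr(t,370,210,140,105)]),np.hstack([cr(s,380,200,140,105),cr(s,160,145,140,105)])])
cv2.imwrite('pics/crop0.png',a)
E
```

```text
(no output)
```

View pics/crop0.png

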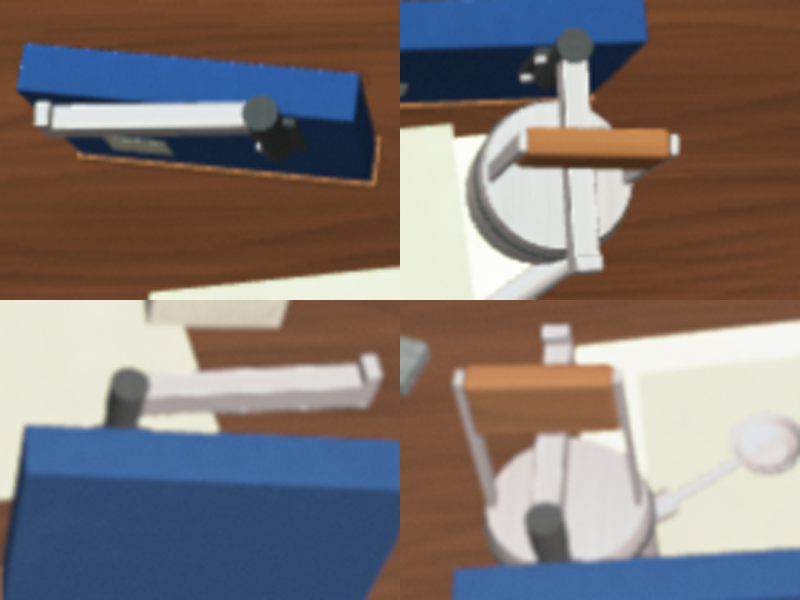

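```bash
python3 - <<'E'
from h import *
t=cam('top');s=cam('scene')
k=400/140
def T(x,y,ox,oy):return (x/k+ox,y/k+oy)
P={'ep':(T(260,112,150,170),T(130,82,380,200)),'etip':(T(43,104,150,170),T(371,58,380,200)),
'fp':(T(174,45,370,210),T(145,217,160,145)),'ftip':(T(188,265,370,210),T(155,28,160,145)),
'gripR_nearend(-y)':(T(268,131,370,210),T(67,88,160,145)),'grip+y':(T(126,130,370,210),T(212,88,160,145))}
for n,(a,b) in P.items():
    p,e=two(t,a,s,b); print(n,p.round(4),round(e,4))
for n in('ep','fp'): print(n,onz(t,P[n][0],.2).round(4),onz(s,P[n][1],.2).round(4))
for n in('etip','ftip'): print(n,onz(t,P[n][0],.198).round(4),onz(s,P[n][1],.198).round(4))
# empty board top corners far edge (top view)
for q in((25,43),(358,73),(355,122),(20,90)): print('board',onz(t,T(*q,150,170),.165).round(4))
for q in((400-400+245,0),(236,40)): print('fboard',onz(t,T(*q,370,210),.165).round(4))
# tin rim of big pail / bowl not needed; grip at z
for q in((126,130),(268,131),(266,166),(122,167)): print('griptop',onz(t,T(*q,370,210),.23).round(4))
E
```

```text
ep [0.641  0.1191 0.1928] 0.0009
etip [0.6448 0.2372 0.207 ] 0.0009
fp [ 0.6066 -0.1806  0.1924] 0.0008
ftip [ 0.4844 -0.179   0.1978] 0.0008
gripR_nearend(-y) [ 0.5501 -0.2177  0.228 ] 0.0025
grip+y [ 0.5533 -0.1443  0.2249] 0.0003
ep [0.6388 0.1176 0.2   ] [0.6461 0.1176 0.2   ]
fp [ 0.6047 -0.1792  0.2   ] [ 0.6125 -0.1788  0.2   ]
etip [0.6475 0.2395 0.198 ] [0.6383 0.2418 0.198 ]
ftip [ 0.4844 -0.1786  0.198 ] [ 0.4845 -0.1793  0.198 ]
board [0.6953 0.2621 0.165 ]
board [0.6711 0.0662 0.165 ]
board [0.6417 0.068  0.165 ]
board [0.6665 0.2636 0.165 ]
fboard [ 0.6394 -0.2313  0.165 ]
fboard [ 0.6156 -0.224   0.165 ]
griptop [ 0.5523 -0.1434  0.23  ]
griptop [ 0.5498 -0.2184  0.23  ]
griptop [ 0.5313 -0.2157  0.23  ]
griptop [ 0.5329 -0.1401  0.23  ]
```

The zoom gives pivots at about (0.641, 0.119) and (0.606, −0.180). The grip centre is about (0.542, −0.180) with its top at 0.23, which fits a bar top at 0.19. Next I'll measure the board directions by colour.

```bash
cat > boards.py <<'E'
from h import *
def boards(t):
    hsv=cv2.cvtColor(t['img'],cv2.COLOR_RGB2HSV)
    m=cv2.inRange(hsv,(100,150,100),(125,255,255)); out={}
    for n,(x0,x1) in {'empty':(150,290),'full':(325,462)}.items():
        w=np.zeros_like(m); w[175:250,x0:x1]=m[175:250,x0:x1]
        cols=[x for x in range(x0,x1) if w[:,x].any()]; cols=cols[4:-4]
        top=[(x,np.argmax(w[:,x]>0)-.5) for x in cols]
        P=np.array([onz(t,p,.165)[:2] for p in top])
        vx,vy,px,py=cv2.fitLine(P.astype(np.float32),cv2.DIST_HUBER,0,.01,.01).ravel()
        if vy<0: vx,vy=-vx,-vy
        out[n]=(np.degrees(np.arctan2(vy,vx)),P[0],P[-1])
    return out
E
python3 - <<'E'
from boards import *
t=cam('top')
for k,v in boards(t).items(): print(k,v)
hsv=cv2.cvtColor(t['img'],cv2.COLOR_RGB2HSV)
w=np.zeros((480,640),np.uint8); w[250:275,405:470]=cv2.inRange(hsv,(5,120,120),(18,255,255))[250:275,405:470]
c=max(cv2.findContours(w,0,1)[0],key=cv2.contourArea); b=cv2.boxPoints(cv2.minAreaRect(c)); print(b.tolist()); print([onz(t,p,.23)[:2].round(4).tolist() for p in b])
print([onz(t,(x,250),.19)[:2].round(4).tolist() for x in (425,435)])
E
```

```text
empty (np.float32(82.74873), array([0.69440558, 0.2599311 ]), array([0.67134398, 0.07325578]))
full (np.float32(90.61319), array([ 0.64111389, -0.03788162]), array([ 0.64385084, -0.22371261]))
[[415.0, 255.0], [464.0, 255.0], [464.0, 264.0], [415.0, 264.0]]
[[0.553, -0.1448], [0.5511, -0.2188], [0.5375, -0.2176], [0.5395, -0.1439]]
[[0.5683, -0.1693], [0.5678, -0.1852]]
```

```bash
r="[0.33,0.44,0.2,0,0,-0.0436,0]"; python3 -m pendant '[[[0.33,0.44,0.2,0,0,-0.0436,0],[0.33,0.44,0.2,0,0,-0.0436,0],[0.33,0.44,0.2,0,0,-0.0436,0],[0.33,0.44,0.2,0,0,-0.0436,0],[0.33,0.44,0.2,0,0,-0.0436,0]]]' 40; python3 -m pendant '[[[0.36,0.48,0,0,0,0,0],[0.36,0.48,0,0,0,0,0],[0.36,0.48,0,0,0,0,0],[0.36,0.48,0,0,0,0,0],[0.36,0.48,0,0,0,0,0]]]'; python3 -m pendant '[[[0.36,0.48,0,0,0,0,0],[0.36,0.48,0,0,0,0,0],[0.36,0.48,0,0,0,0,0],[0.36,0.48,0,0,0,0,0],[0.36,0.48,0,0,0,0,0]]]'
```

```text
clock: 0.88
position: [0.2914, -0.3135, 0.3325]
tcp_rot: [1.0, -0.021, 0.001, 0.001]
force: [0.6, -0.7, -0.2]
opening: 0.0
clock: 1.5
position: [0.4713, -0.0733, 0.3314]
tcp_rot: [1.0, -0.021, 0.0, 0.0]
force: [0.8, 0.8, -0.0]
opening: -0.0001
clock: 2.12
position: [0.6512, 0.1668, 0.3307]
tcp_rot: [1.0, -0.022, -0.0, -0.0]
force: [0.6, -0.6, -0.1]
opening: 0.0004
```

```bash
python3 -m pendant '[[[0.068,0.086,0,0,0,0,0],[0.068,0.086,-0.1,0,0,0,0],[0.068,0.086,-0.2,0,0,0,0],[0.068,0.086,-0.29,0,0,0,0],[0.068,0.086,-0.314,0,0,0,0]]]'; python3 - <<'E'
from h import *
cam('top','t1')
p=np.array([.641,.119])
for a in (90,95,105,120,135,150,165,172.7):
    th=np.radians(a);u=np.array([np.cos(th),np.sin(th)]);n=np.array([-u[1],u[0]])
    q=p+.093*u-.018*n; print(a,q.round(4),((q-[.685,.210])/.5).round(3),'turn',round((a-87.5)/360,4))
im=cv2.imread('pics/t1.png')[150:300,120:320]; cv2.imwrite('pics/t1c.png',cv2.resize(im,None,fx=3,fy=3))
E
```

```text
clock: 2.75
position: [0.6821, 0.2072, 0.17]
tcp_rot: [1.0, -0.022, -0.004, 0.001]
force: [0.2, 0.3, 0.6]
opening: -0.0002
90 [0.659 0.212] [-0.052  0.004] turn 0.0069
95 [0.6508 0.2132] [-0.068  0.006] turn 0.0208
105 [0.6343 0.2135] [-0.101  0.007] turn 0.0486
120 [0.6101 0.2085] [-0.15  -0.003] turn 0.0903
135 [0.588  0.1975] [-0.194 -0.025] turn 0.1319
150 [0.5695 0.1811] [-0.231 -0.058] turn 0.1736
165 [0.5558 0.1605] [-0.258 -0.099] turn 0.2153
172.7 [0.551  0.1487] [-0.268 -0.123] turn 0.2367
```

View pics/t1c.png

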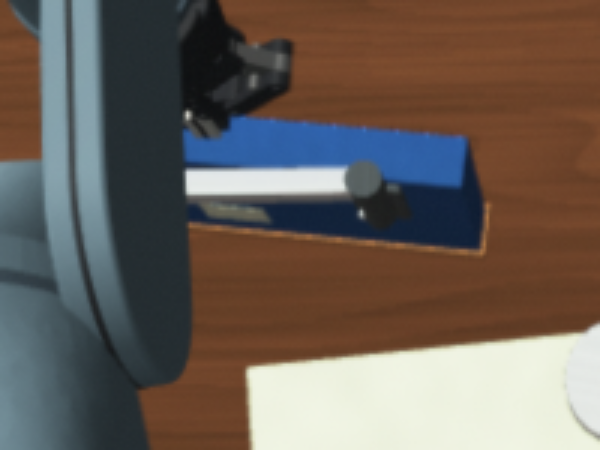

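The shut fingers stand behind the folded bar with no contact. Now I'll sweep it out along the arc.

```bash
python3 -m pendant '[[[-0.03,0.002,0.004,0,0,0,0],[-0.052,0.004,0.004,0,0,0.007,0],[-0.068,0.006,0.004,0,0,0.021,0],[-0.085,0.007,0.004,0,0,0.035,0],[-0.101,0.007,0.004,0,0,0.049,0]]]'; python3 -m pendant '[[[-0.025,-0.004,0,0,0,0.021,0],[-0.049,-0.01,0,0,0,0.0417,0],[-0.072,-0.02,0,0,0,0.062,0],[-0.093,-0.032,0,0,0,0.083,0],[-0.112,-0.048,0,0,0,0.104,0]]]'
```

```text
clock: 3.42
position: [0.6359, 0.2114, 0.1794]
tcp_rot: [0.991, 0.133, 0.003, -0.0]
force: [2.1, 0.2, -1.9]
opening: -0.0001
clock: 4.05
position: [0.5796, 0.1879, 0.1795]
tcp_rot: [0.896, 0.445, 0.003, 0.0]
force: [1.8, 3.1, -1.2]
opening: -0.0
```

```bash
python3 -m pendant '[[[-0.018,-0.017,-0.006,0,0,0.021,0],[-0.033,-0.037,-0.006,0,0,0.042,0],[-0.045,-0.058,-0.006,0,0,0.062,0],[-0.051,-0.07,-0.006,0,0,0.075,0],[-0.055,-0.082,-0.006,0,0,0.084,0]]]';python3 -m pendant '[[[0,0,0,0,0,0,0],[0,0,0,0,0,0,0]]]'; python3 - <<'E'
from h import *
cam('top','t2');cam('scene','s2')
a=cv2.imread('pics/t2.png')[150:300,150:350]; b=cv2.imread('pics/s2.png')[130:280,350:550]
cv2.imwrite('pics/c2.png',np.vstack([cv2.resize(a,None,fx=2,fy=2,interpolation=2),cv2.resize(b,None,fx=2,fy=2,interpolation=2)]))
E
```

```text
clock: 4.68
position: [0.553, 0.1465, 0.1769]
tcp_rot: [0.75, 0.662, 0.003, 0.002]
force: [2.0, 2.0, 0.8]
opening: 0.0001
clock: 4.92
position: [0.5513, 0.1463, 0.175]
tcp_rot: [0.751, 0.661, 0.001, 0.001]
force: [0.8, 1.6, -0.0]
opening: 0.0
```

View pics/c2.png

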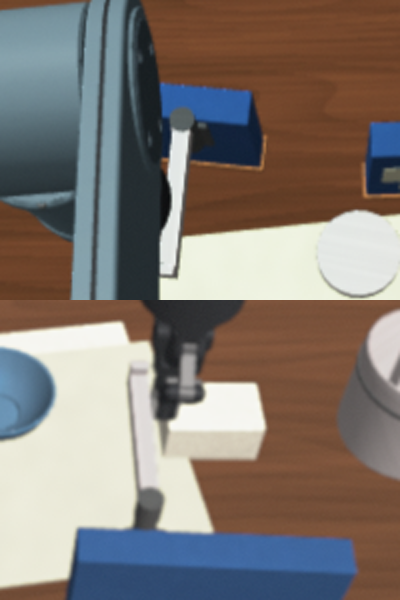

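The bar now stands out towards the robot, with the pivot at top-view px (240.5,209) and the tip at (234.5,284.5). I'll check its angle.

```bash
python3 - <<'E'
from h import *
t=cam('top');s=cam('scene')
p,e=two(t,(240.5,209),s,(424.5,228.5));q,e2=two(t,(234.5,284.8),s,(420,163.5));print(p,e,q,e2)
d=q-p;print(np.degrees(np.arctan2(d[1],d[0])),np.hypot(*d[:2]))
for z in (.193,.195): 
  p=onz(t,(240.5,209),z)
d=onz(t,(234.5,284.8),.198)-onz(t,(240.5,209),.193);print(np.degrees(np.arctan2(d[1],d[0])),np.hypot(*d[:2]))
d=onz(s,(420,163.5),.198)-onz(s,(424.5,228.5),.193);print(np.degrees(np.arctan2(d[1],d[0])))
# line fit of bar edges: bright pixels vs. colours in top view at z=.19
im=t['img']; hsv=cv2.cvtColor(im,cv2.COLOR_RGB2HSV)
L=[]
for y in range(218,262,2):
    r=np.arange(228,244); m=r[(hsv[y,228:244,1]<40)&(hsv[y,228:244,2]>150)]
    if len(m): a=onz(t,(m.min()-.5,y),.19);b=onz(t,(m.max()+.5,y),.19); L.append([*a[:2],*b[:2],]); 
L=np.array(L);print(L.round(4)[::3])
for k in (0,2): print(np.degrees(np.arctan(np.polyfit(L[:,k],L[:,k+1],1)[0])))
E
```

```text
[0.64098589 0.11869049 0.19336809] 0.0012792508904000612 [0.52065696 0.12966769 0.19443408] 0.004240344278789846
174.7875317837774 0.12082859843248678
176.42256803199183 0.12159068288928403
173.80591112824052
[[0.6275 0.1276 0.6271 0.1149]
 [0.6177 0.1291 0.6173 0.1148]
 [0.6079 0.129  0.6076 0.1163]
 [0.5982 0.1305 0.5979 0.1163]
 [0.5885 0.1288 0.5883 0.1178]
 [0.5789 0.1271 0.5787 0.1193]
 [0.5693 0.1271 0.5691 0.1192]
 [0.5599 0.1301 0.5596 0.1207]]
0.7295658947661602
-5.388272915217375
```

```bash
python3 -m pendant '[[[0,0.06,0,0,0,0,0],[0,0.06,0.1,0,0,0,0],[0,0.06,0.2,0,0,0.016,0.3],[0,0.06,0.27,0,0,0.016,0.6],[0,0.06,0.27,0,0,0.016,0.6]]]';python3 -m pendant '[[[0,-0.6,0,0,0,0,0.6],[0,-0.6,0,0,0,0,0.6],[0,-0.6,0,0,0,0,0.6],[0,-0.6,0,0,0,0,0.6],[0,-0.6,0,0,0,0,0.6]]]'; python3 - <<'E'
from h import *
t=cam('top','t3');s=cam('scene','s3'); print(observe()['position'],observe()['opening'])
im=t['img']; hsv=cv2.cvtColor(im,cv2.COLOR_RGB2HSV)
L=[]
for y in range(220,280,2):
    r=np.arange(226,246); m=r[(hsv[y,226:246,1]<35)&(hsv[y,226:246,2]>190)]
    if len(m): a=onz(t,(m.min()-.5,y),.19);b=onz(t,(m.max()+.5,y),.19); L.append([*a[:2],*b[:2],]); 
L=np.array(L);print(L.round(4)[::4])
for k in (0,2): print(np.degrees(np.arctan(np.polyfit(L[:,k],L[:,k+1],1)[0])))
a=cv2.imread('pics/t3.png')[180:300,180:280]; b=cv2.imread('pics/s3.png')[130:280,130:480]
cv2.imwrite('pics/c3.png',np.hstack([cv2.resize(a,(300,360),interpolation=2),cv2.resize(b,(490,360))]))
E
```

```text
clock: 5.75
position: [0.5513, 0.1757, 0.3113]
tcp_rot: [0.716, 0.698, 0.002, 0.002]
force: [0.1, -0.5, -0.5]
opening: 0.0509
clock: 6.38
position: [0.549, -0.1264, 0.3064]
tcp_rot: [0.717, 0.698, -0.001, -0.002]
force: [0.6, 0.3, 0.5]
opening: 0.0514
[ 0.54903441 -0.12919244  0.30586517] 0.05129935951118192
[[0.6242 0.1276 0.6238 0.1149]
 [0.6112 0.129  0.6108 0.1164]
 [0.5982 0.1305 0.5979 0.1179]
 [0.5854 0.1319 0.585  0.1178]
 [0.5726 0.1334 0.5723 0.1192]
 [0.56   0.1348 0.5596 0.1207]
 [0.5474 0.1347 0.5468 0.1113]
 [0.535  0.1423 0.5343 0.1113]]
-8.467125462483995
1.2722268489708173
```

View pics/c3.png

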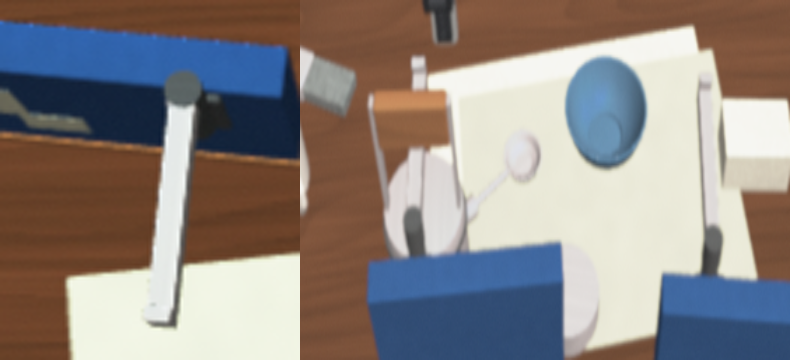

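The empty hook stands out and the measured bar direction is about 174° against a square of 172.7°. Next I'll go above the grip.

```bash
python3 -m pendant '[[[-0.012,-0.11,-0.04,0,0,0,0.6],[-0.012,-0.11,-0.06,0,0,0,0.6],[-0.012,-0.11,-0.06,0,0,0,0.6],[-0.012,-0.11,-0.06,0,0,0,0.6]]]'; python3 - <<'E'
from h import *
w=cam('wrist','w4');print(observe()['position'],observe()['opening'],observe()['tcp_rot'])
print(proj(w,[[.543,-.18,.23],[.551,-.218,.23],[.535,-.142,.23]]))
cv2.imwrite('pics/w4s.png',cv2.resize(cv2.imread('pics/w4.png'),None,fx=.8,fy=.8))
E
```

```text
clock: 6.98
position: [0.5445, -0.1777, 0.2784]
tcp_rot: [0.716, 0.699, 0.0, -0.0]
force: [0.3, -0.8, 0.6]
opening: 0.0513
[ 0.54464631 -0.17775264  0.27883279] 0.051098786257932766 [7.15414180e-01 6.98700559e-01 1.70605510e-04 2.27279897e-04]
[[319.16898895 277.17830066]
 [335.13580181 338.69501342]
 [301.26162895 207.91226621]]
```

View pics/w4.png

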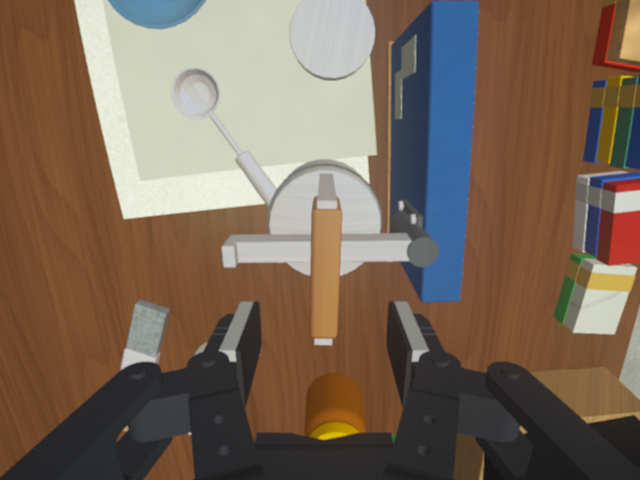

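```bash
python3 - <<'E'
from h import *
w=cam('wrist')
hsv=cv2.cvtColor(w['img'],cv2.COLOR_RGB2HSV); m=cv2.inRange(hsv,(5,120,120),(18,255,255)); z=np.zeros_like(m); z[190:345,300:350]=m[190:345,300:350]
c=max(cv2.findContours(z,0,1)[0],key=cv2.contourArea); r=cv2.minAreaRect(c); b=cv2.boxPoints(r);print(r)
print([onz(w,p,.23)[:2].round(4).tolist() for p in b], onz(w,r[0],.23))
print('pin',onz(w,(422,250),.193),'tip',onz(w,(229,250),.198))
E
```

```text
((324.5, 273.5), (49.0, 141.0), 0.0)
[[0.5311, -0.2214], [0.5347, -0.1396], [0.5593, -0.1402], [0.5591, -0.2221]] [ 0.5461147 -0.1782104  0.23     ]
pin [ 0.60736184 -0.17919434  0.193     ] tip [ 0.48777213 -0.1746061   0.198     ]
```

```bash
python3 -m pendant '[[[0,0,-0.06,0,0,0,0.6],[0,0,-0.11,0,0,0,0.6],[0,0,-0.15,0,0,0,0.6],[0,0,-0.164,0,0,0,0.6],[0,0,-0.164,0,0,0,0.6]]]'; python3 -m pendant '[[[0,0,0,0,0,0,0.1],[0,0,0,0,0,0,0.1],[0,0,0,0,0,0,0.1],[0,0,0,0,0,0,0],[0,0,0,0,0,0,0]]]' 70;python3 -m pendant '[[[0,0,0,0,0,0,0],[0,0,0,0,0,0,0]]]'
```

```text
clock: 7.7
position: [0.5445, -0.1786, 0.1966]
tcp_rot: [0.716, 0.698, 0.0, 0.0]
force: [-0.1, 0.1, -0.3]
opening: 0.0512
clock: 8.32
position: [0.5449, -0.1793, 0.1975]
tcp_rot: [0.716, 0.698, 0.0, 0.001]
force: [0.4, 0.1, 4.7]
opening: 0.0148
clock: 8.57
position: [0.5449, -0.1793, 0.1975]
tcp_rot: [0.716, 0.698, 0.0, 0.001]
force: [-0.3, 1.0, 6.7]
opening: 0.0154
```

```bash
python3 -m pendant '[[[0,0,0.01,0,0,0,0],[0,0,0.02,0,0,0,0],[0,0,0.03,0,0,0,0],[0,0,0.04,0,0,0,0],[0,0,0.04,0,0,0,0]]]'; python3 - <<'E'
from h import *
cam('scene','s5');cam('top','t5')
a=cv2.imread('pics/t5.png')[200:320,360:520]; b=cv2.imread('pics/s5.png')[100:250,130:330]
cv2.imwrite('pics/c5.png',np.hstack([cv2.resize(a,(400,300),interpolation=2),cv2.resize(b,(400,300),interpolation=2)]))
E
```

```text
clock: 9.2
position: [0.5446, -0.1792, 0.2168]
tcp_rot: [0.716, 0.698, 0.0, 0.0]
force: [0.9, 0.6, -6.3]
opening: 0.015
```

View pics/c5.png

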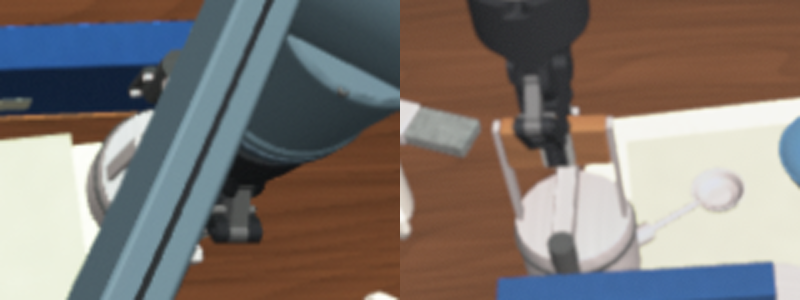

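Lifted clear at about 20 mm, upright. Now out along the bar.

```bash
python3 -m pendant '[[[-0.03,0,0,0,0,0,0],[-0.08,0,0,0,0,0,0],[-0.14,0,0,0,0,0,0],[-0.2,0,0,0,0,0,0],[-0.25,0,0,0,0,0,0]]]'; python3 -m pendant '[[[-0.02,0,0,0,0,0,0],[-0.02,0,0.04,0,0,0,0],[-0.02,0.02,0.08,0,0,0,0],[-0.02,0.06,0.1,0,0,-0.004,0],[-0.02,0.11,0.1,0,0,-0.006,0]]]';  python3 -m pendant '[[[0,0.06,0,0,0,-0.002,0],[0,0.12,0,0,0,-0.004,0],[0,0.18,0,0,0,-0.006,0],[0,0.24,0,0,0,-0.008,0],[0,0.29,0,0,0,-0.01,0]]]'
```

```text
clock: 9.93
position: [0.417, -0.1785, 0.2161]
tcp_rot: [0.716, 0.698, -0.0, -0.0]
force: [0.1, -0.3, -5.9]
opening: 0.0153
clock: 10.55
position: [0.41, -0.1242, 0.2674]
tcp_rot: [0.73, 0.684, 0.0, 0.001]
force: [0.5, -0.6, -7.2]
opening: 0.0153
clock: 11.18
position: [0.4093, 0.0221, 0.2664]
tcp_rot: [0.75, 0.661, 0.0, 0.0]
force: [0.3, -1.1, -5.8]
opening: 0.0149
```

```bash
python3 -m pendant '[[[0,0.06,0,0,0,0.002,0],[0,0.12,0,0,0,0.004,0],[0,0.18,0,0,0,0.004,0],[0,0.22,0,0,0,0.004,0],[0,0.24,0,0,0,0.004,0]]]'; python3 - <<'E'
from h import *
t=cam('top','t6');s=cam('scene','s6')
print('block',two(t,(167,329),s,(481,205)),two(t,(214,331),s,(434,205)), two(t,(165,358),s,(480,175)))
print(observe()['position'])
cv2.imwrite('pics/c6.png',cv2.imread('pics/s6.png')[90:330,280:600])
E
```

```text
clock: 11.8
position: [0.4092, 0.1419, 0.2664]
tcp_rot: [0.741, 0.671, 0.0, 0.0]
force: [-0.1, 0.7, -6.3]
opening: 0.0152
block (array([0.46490864, 0.28235376, 0.01087419]), np.float64(0.003001100181025924)) (array([0.45996454, 0.19361856, 0.01151616]), np.float64(0.0017164674966671186)) (array([0.41186389, 0.28309363, 0.03321992]), np.float64(0.006260770546287304))
[0.40925484 0.14154137 0.26627768]
```

View pics/c6.png

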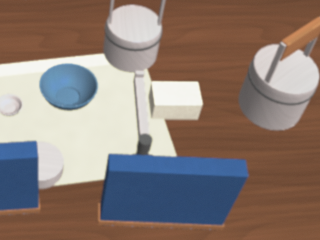

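```bash
python3 -m pendant '[[[0,0,-0.03,0,0,0,0],[0,0,-0.07,0,0,0,0],[0,0,-0.094,0,0,0,0],[0,0,-0.094,0,0,0,0]]]'; python3 -m pendant '[[[0.03,-0.003,0,0,0,0,0],[0.07,-0.007,0,0,0,0,0],[0.11,-0.011,0,0,0,0,0],[0.15,-0.015,0,0,0,0,0],[0.19,-0.018,0,0,0,0,0]]]';  python3 -m pendant '[[[0.04,-0.004,0,0,0,0,0],[0.08,-0.008,0,0,0,0,0],[0.12,-0.012,0,0,0,0,0],[0.144,-0.014,0,0,0,0,0],[0.144,-0.014,0,0,0,0,0]]]'; python3 - <<'E'
from h import *
cam('scene','s7');cam('top','t7')
a=cv2.imread('pics/t7.png')[180:330,160:360]; b=cv2.imread('pics/s7.png')[120:270,340:540]
cv2.imwrite('pics/c7.png',np.hstack([cv2.resize(a,(400,300),interpolation=2),cv2.resize(b,(400,300),interpolation=2)]))
E
```

```text
clock: 12.4
position: [0.4085, 0.1404, 0.218]
tcp_rot: [0.742, 0.67, -0.001, -0.001]
force: [-0.1, -0.1, -5.6]
opening: 0.015
clock: 13.02
position: [0.5068, 0.1316, 0.22]
tcp_rot: [0.742, 0.671, 0.001, 0.001]
force: [0.5, 0.3, -6.8]
opening: 0.0147
clock: 13.65
position: [0.5774, 0.1247, 0.2192]
tcp_rot: [0.742, 0.67, 0.0, 0.0]
force: [-0.6, 0.2, -5.8]
opening: 0.0151
```

View pics/c7.png

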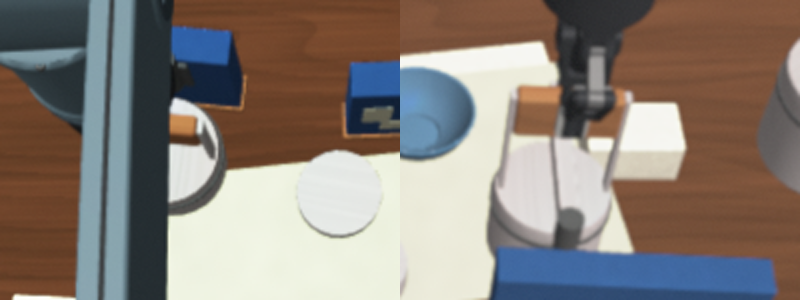

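The bar runs centrally between the straps. Lowering now.

```bash
python3 -m pendant '[[[0,0,-0.012,0,0,0,0],[0,0,-0.024,0,0,0,0],[0,0,-0.034,0,0,0,0],[0,0,-0.04,0,0,0,0],[0,0,-0.042,0,0,0,0]]]'; python3 -m pendant '[[[0,0,0,0,0,0,0],[0,0,0,0,0,0,0]]]'
```

```text
clock: 14.38
position: [0.5762, 0.125, 0.198]
tcp_rot: [0.742, 0.671, -0.0, -0.0]
force: [0.8, 0.4, -4.9]
opening: 0.0151
clock: 14.62
position: [0.5765, 0.1249, 0.1985]
tcp_rot: [0.742, 0.671, 0.0, 0.0]
force: [0.3, -0.0, -5.8]
opening: 0.0151
```

```bash
python3 -m pendant '[[[0,0,-0.001,0,0,0,0],[0,0,-0.002,0,0,0,0],[0,0,-0.002,0,0,0,0]]]'; python3 -m pendant '[[[0,0,-0.001,0,0,0,0],[0,0,-0.002,0,0,0,0],[0,0,-0.002,0,0,0,0]]]'
```

```text
clock: 15.0
position: [0.5764, 0.1249, 0.1976]
tcp_rot: [0.742, 0.671, 0.0, 0.0]
force: [-0.2, 0.6, -4.2]
opening: 0.0151
clock: 15.38
position: [0.5764, 0.125, 0.1975]
tcp_rot: [0.742, 0.671, 0.0, 0.0]
force: [-3.7, 0.2, 5.2]
opening: 0.015
```

Contact: the weight is on the bar. I'll open gently and rise.

```bash
python3 -m pendant '[[[0,0,0,0,0,0,0.25],[0,0,0,0,0,0,0.4],[0,0,0,0,0,0,0.6],[0,0,0,0,0,0,0.6],[0,0,0,0,0,0,0.6]]]'; python3 -m pendant '[[[0,0,0.03,0,0,0,0.6],[0,0,0.1,0,0,0,0.6],[0,0,0.18,0,0,0,0.6],[0,0,0.26,0,0,0,0.3],[0,0,0.26,0,0,0,0]]]';python3 -m pendant '[[[-0.1,-0.1,0,0,0,0,0],[-0.2,-0.2,0,0,0,0,0],[-0.25,-0.3,0,0,0,0,0],[-0.25,-0.42,0,0,0,0,0],[-0.25,-0.54,0,0,0,0,0]]]'; python3 - <<'E'
from h import *
t=cam('top','t8');s=cam('scene','s8');print(observe()['position'])
a=cv2.imread('pics/t8.png')[180:330,160:360]; b=cv2.imread('pics/s8.png')[120:270,340:540]
cv2.imwrite('pics/c8.png',np.hstack([cv2.resize(a,(400,300),interpolation=2),cv2.resize(b,(400,300),interpolation=2)]))
E
```

```text
clock: 16.0
position: [0.5764, 0.1249, 0.1962]
tcp_rot: [0.742, 0.671, -0.0, -0.0]
force: [-0.3, 0.2, -0.3]
opening: 0.0513
clock: 16.62
position: [0.578, 0.1251, 0.3317]
tcp_rot: [0.742, 0.671, 0.003, 0.003]
force: [-0.1, 0.1, 0.6]
opening: 0.0152
clock: 17.25
position: [0.4503, -0.1433, 0.3268]
tcp_rot: [0.742, 0.671, 0.0, 0.0]
force: [1.3, 0.3, 0.8]
opening: 0.0001
[ 0.45053823 -0.14763768  0.32580932]
```

View pics/c8.png

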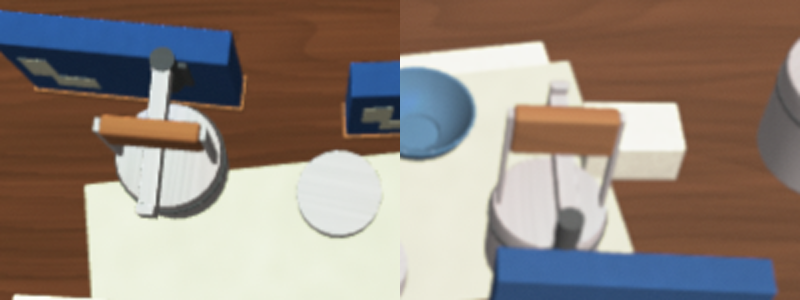

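The carrier hangs upright on the bar at its seat, released. Next I'll go beside the emptied full hook, on its −y side.

```bash
python3 -m pendant '[[[0.06,-0.14,0,0,0,0.0145,0],[0.126,-0.14,0,0,0,0.0145,0],[0.126,-0.14,-0.1,0,0,0.0145,0],[0.126,-0.14,-0.2,0,0,0.0145,0],[0.126,-0.14,-0.28,0,0,0.0145,0]]]';python3 -m pendant '[[[0,0,-0.022,0,0,0,0],[0,0,-0.022,0,0,0,0]]]'; python3 - <<'E'
from h import *
c=observe()['position'];print(c)
p=np.array([.6066,-.1806])
for a in (179.4,172,164,156,148,140,132,124,116,108,100,95,90.6,89.6):
    th=np.radians(a);u=np.array([np.cos(th),np.sin(th)]);n=np.array([-u[1],u[0]])
    q=p+.093*u+.018*n; print(a,q.round(4),((q-c[:2])/.5).round(3),'turn',round((a-179.4)/360,4))
E
```

```text
clock: 17.98
position: [0.5137, -0.2108, 0.1839]
tcp_rot: [0.71, 0.704, -0.0, -0.001]
force: [0.6, -0.1, -0.0]
opening: -0.0002
clock: 18.23
position: [0.5144, -0.2117, 0.1755]
tcp_rot: [0.71, 0.704, -0.0, -0.0]
force: [-0.9, 0.7, 0.0]
opening: -0.0
[ 0.51443667 -0.21167086  0.17550197]
179.4 [ 0.5134 -0.1976] [-0.002  0.028] turn 0.0
172 [ 0.512  -0.1855] [-0.005  0.052] turn -0.0206
164 [ 0.5122 -0.1723] [-0.004  0.079] turn -0.0428
156 [ 0.5143 -0.1592] [-0.     0.105] turn -0.065
148 [ 0.5182 -0.1466] [0.008 0.13 ] turn -0.0872
140 [ 0.5238 -0.1346] [0.019 0.154] turn -0.1094
132 [ 0.531  -0.1235] [0.033 0.176] turn -0.1317
124 [ 0.5397 -0.1136] [0.05  0.196] turn -0.1539
116 [ 0.5497 -0.1049] [0.07  0.214] turn -0.1761
108 [ 0.5607 -0.0977] [0.093 0.228] turn -0.1983
100 [ 0.5727 -0.0921] [0.117 0.239] turn -0.2206
95 [ 0.5806 -0.0895] [0.132 0.244] turn -0.2344
90.6 [ 0.5876 -0.0878] [0.146 0.248] turn -0.2467
89.6 [ 0.5892 -0.0875] [0.15  0.248] turn -0.2494
```

```bash
python3 -m pendant '[[[-0.002,0.028,0,0,0,0,0],[-0.005,0.052,0,0,0,-0.0206,0],[-0.004,0.079,0,0,0,-0.0428,0],[0,0.105,0,0,0,-0.065,0],[0.008,0.13,0,0,0,-0.0872,0]]]'; python3 -m pendant '[[[0.011,0.024,0,0,0,-0.0222,0],[0.025,0.046,0,0,0,-0.0445,0],[0.042,0.066,0,0,0,-0.0667,0],[0.062,0.084,0,0,0,-0.0889,0],[0.085,0.098,0,0,0,-0.1111,0]]]';python3 -m pendant '[[[0.012,0.006,0,0,0,-0.011,0],[0.024,0.011,0,0,0,-0.0222,0],[0.039,0.016,0,0,0,-0.036,0],[0.046,0.018,0,0,0,-0.042,0],[0.053,0.02,0,0,0,-0.0484,0]]]';python3 -m pendant '[[[0,0,0,0,0,0,0],[0,0,0,0,0,0,0]]]'
```

```text
clock: 18.85
position: [0.5189, -0.1469, 0.1774]
tcp_rot: [0.875, 0.483, 0.001, 0.002]
force: [0.1, -3.7, -0.4]
opening: -0.0
clock: 19.48
position: [0.5611, -0.0975, 0.1774]
tcp_rot: [0.988, 0.155, 0.001, 0.001]
force: [-1.2, -2.2, 0.1]
opening: -0.0003
clock: 20.1
position: [0.5874, -0.0877, 0.1774]
tcp_rot: [1.0, 0.005, 0.001, 0.001]
force: [-2.5, -2.6, 0.8]
opening: 0.0002
clock: 20.35
position: [0.5877, -0.0875, 0.1764]
tcp_rot: [1.0, 0.006, 0.001, 0.0]
force: [0.3, 0.2, 0.8]
opening: -0.0004
```

```bash
python3 -m pendant '[[[0.003,0,0,0,0,0,0],[0.003,0,0,0,0,0,0],[0.003,0,0,0,0,0,0]]]'; python3 -m pendant '[[[0.003,0,0,0,0,0,0],[0.003,0,0,0,0,0,0],[0.003,0,0,0,0,0,0]]]'
```

```text
clock: 20.72
position: [0.5877, -0.0876, 0.1758]
tcp_rot: [1.0, 0.006, -0.001, -0.0]
force: [-5.9, 0.6, 5.3]
opening: -0.0003
clock: 21.1
position: [0.5878, -0.0876, 0.1757]
tcp_rot: [1.0, 0.006, -0.002, -0.0]
force: [-10.4, 1.6, 7.3]
opening: -0.0
```

The force rises with no motion, so the bar is on its stop and flat. I'll back off, clear the view and check.

```bash
python3 -m pendant '[[[-0.03,0,0,0,0,0,0],[-0.1,0,0,0,0,0,0],[-0.1,0,0.1,0,0,0,0],[-0.1,0,0.2,0,0,0,0],[-0.1,0,0.3,0,0,0,0]]]';python3 -m pendant '[[[-0.1,-0.12,0,0,0,0,0],[-0.2,-0.24,0,0,0,0,0],[-0.3,-0.36,0,0,0,0,0],[-0.3,-0.48,0,0,0,0,0],[-0.3,-0.6,0,0,0,0,0]]]';python3 -m pendant '[[[0,0,0,0,0,0,0],[0,0,0,0,0,0,0]]]'; python3 - <<'E'
from h import *
t=cam('top','t9');s=cam('scene','s9');print(observe()['position'],observe()['force'])
a=cv2.imread('pics/t9.png')[170:330,150:470]; b=cv2.imread('pics/s9.png')[120:320,150:550]
cv2.imwrite('pics/c9.png',np.vstack([cv2.resize(a,(600,300),interpolation=2),cv2.resize(b,(600,300),interpolation=2)]))
E
```

```text
clock: 21.72
position: [0.5404, -0.0878, 0.3271]
tcp_rot: [1.0, 0.006, 0.001, -0.0]
force: [0.4, 0.6, -0.5]
opening: 0.0002
clock: 22.35
position: [0.3935, -0.3554, 0.3263]
tcp_rot: [1.0, 0.005, 0.001, 0.001]
force: [0.3, 0.1, 0.5]
opening: 0.0002
clock: 22.6
position: [0.3944, -0.3536, 0.3251]
tcp_rot: [1.0, 0.005, 0.0, -0.001]
force: [0.3, 0.7, 0.1]
opening: -0.0
[ 0.39481901 -0.35257675  0.32550587] [0.38920402 0.33951019 1.20767715]
```

View pics/c9.png

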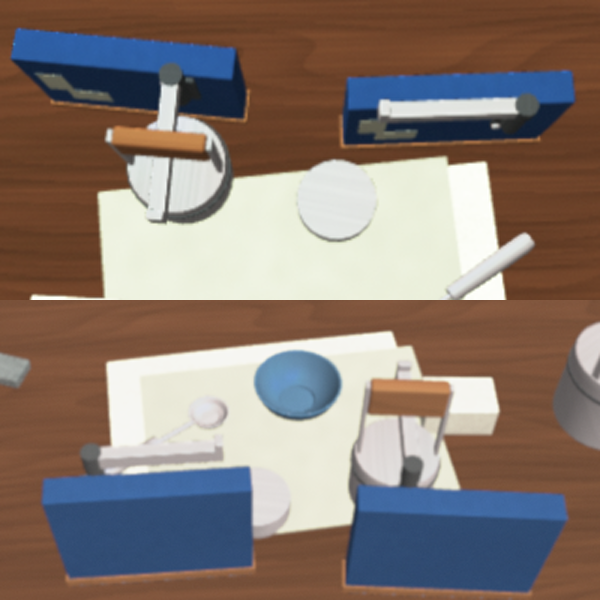

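The last picture shows the carrier hanging free on the squared hook, with its grip at crop px (110–210,140). The other bar lies parallel to its board. Handing in.

```bash
python3 -c "
from h import *
t=cam('top')
d=onz(t,(355.3+5.3,227.6),.19)-onz(t,(422,225.5),.19);print(np.degrees(np.arctan2(d[1],d[0])))
from plant import finish_job
print(finish_job(),observe()['clock'])"
```

```text
90.65205772025051
the job is handed in; nothing more can be done
the job is handed in; nothing more can be done
```

The job is handed in at about 23 s of the 72 s allowed. I swung the empty hook out with shut fingers, moved the carrier onto it by its wooden grip, and pushed the hook it came from back until it met its stop.

- **Carrier:** the last picture shows it hanging upright and free at its place on the bar. The robot was well clear and touching nothing.
- **Folded hook:** its bar measured 90.65°, against 90.6° for its board. I felt the stop at about 10 N with no further movement.
- **Swung-out hook:** its bar measured about 174° against a square 172.7°, so it may be 1–2° past square. That is close to its stop and about as fine as I could measure. I did not measure its angle again after hanging the carrier, though the last picture shows it unchanged.
- **Forces:** no reading at the end of a move passed about 13 N.

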